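# Roll a peg shaft over the burnishing saddle to the stop

## Robot

A 6-joint arm with a two-finger parallel gripper is mounted at the origin on the work surface. World frame = base frame: x ahead of the robot, y to its left, z up, the work surface at z = 0. Lengths are in m, angles in degrees, forces in N, time in s.
With the tool pointing down it reaches from about 0.3 to 0.75 m from the base axis. Payload 8.5 kg.
Tool frame: the origin (TCP) lies on the centre line of the jaws, within the pads' length; the fingertips stand 25 mm ahead of it and the grasp point (between the pads) lies 6 mm ahead of it; z points along the fingers, y is the line along which they close (so a half turn about z gives the same grasp; the last joint's range is limited). The gripper opens to 85 mm and grips with 20 to 120 N. Pads are 22 mm wide; open, the fingers measure 114 mm over their backs; the gripper's body (76 mm by 85 mm) begins 54 mm behind the grasp point. The pads swing forward as they close: fully open they stand 13 mm farther back than shut.
Start: joints at [-88.883, 21.807, 74.336, -0, 83.858, -12.336], TCP at [0.128, -0.535, 0.256] pointing down, gripper open.
Joint ranges: [-178.18, 178.18], [-50.72, 133.34], [12.68, 142.11], [-81.47, 261.47], [9.98, 163.14], [-165.26, 165.26]. Speed limits (degrees/s): [136.94, 136.94, 180, 180, 180, 180].

## Interface

Orientations are given as a 3x3 rotation matrix whose columns are the frame's x, y, z axes.
In Python, from rig import telemetry, optics, env gives the robot as it stands.
- The arm moves only by the tool send_rows, never from a script. Its argument "deltas" is a list that holds one entry, the list of rows, each a list of 7 numbers: the shift along the tool's x, y, z in m, then the turn, a rotation vector about the tool's x, y, z in rad, then the opening, from -1 (shut) to 1 (fully open), so that 0 is half open. In form: [[[x, y, z, ax, ay, az, grip], ...]]. A call has 1 to 12 rows; each row shifts and turns the commanded pose from where the row before left it, along the tool's axes as they then stand; what a row does not reach is not made up. A row lasts 1/8 s, in which the tool goes at most 62.5 mm and 10.7 degrees, less where a joint would pass 70% of its speed; a pose out of reach is approached as far as the arm can. A call is refused whole if a number of a shift passes 0.0625 or a number of a turn 0.188, either way. A call with a gripper value outside its range is refused whole. The fingers move at their own pace and stop on an object; "squeeze" is the grip in N (left out, the last holds). Time passes only in rows, so rows that do not move let the fingers close. It gives the time, the measured TCP pose, the force, the opening and the grip force at its end, in the units of the state.
- telemetry.observe(): the state, without advancing time (a new reading comes with each control period).
- optics.get_image(name): name is "scene" or "top" or "wrist"; returns a dict with "image" (400x640x3 uint8, red, green, blue), "range_z" (400x640 float32, m along the optical axis (not along the pixel's ray), 0 where there is no reading), "K" (3x3 intrinsics, pixels), "rvec" (rotation vector, rad) and "tvec" (3), from world to camera coordinates, as OpenCV has them; the wrist camera has in their place "hand_eye" (4x4, takes a point from camera to tool coordinates, whose origin is the TCP and whose axes are the flange's). Camera axes: x right, y down, z forward; pixel columns grow to the right and rows downward; lengths in m; the calibration is good to about 2 mm. A picture is of the moment at which its call begins: read the wrist's pose just before it.
- env.close_job(): hands the job in; it is judged then, once.
The state is a dict: "time_s": time; "q": joint angles; "qvel": joint speeds; "joint_efforts": joint torques, N m; "position": TCP position; "tool_rot": TCP orientation; "ft_force": force on the tool from outside, world axes, zero at the start; "wrist_torque": the same for the moment, N m; "grip_width": finger opening in m; "gripper_force": force on a finger pad.
Only numpy, scipy, OpenCV 4.12 (cv2) and the standard library are available. Lean on these libraries where they do the work, as an engineer would, in place of code of your own. Each camera call takes 0.05 s, during which the arm holds its last target. There are 200 camera calls.

## Task

Take the palm board by its handle, lay it flat on the acacia peg shaft and roll the shaft under it, with light steady downward pressure (about 5 to 10 N, never as much as 25 N), over the ridge of the rolling bed (set to a height you can only feel) until it is fully home against the brass stop, still under the board. Don't push it from behind, touch it with the fingers or let it run free; then lift off, lay the board flat back on the middle of its green felt pad, let go, and leave the other things on the bench where they are.

Things in the scene. Friction and masses are not known exactly. Their poses are not given: they have to be found in the camera images.
- shaft: The peg shaft blank: plain acacia (red-brown) cylinder, diameter 24 mm, length 120 mm, about 40 g (varies), lying across the rolling bed. Origin at mid-length on its axis; the axis is its own y. At the start it rests against the bed's back lip.
- bed: The rolling bed, fixed: olive-wood base 150 (x) by 170 (y) by 10 mm with a cream horn saddle across it, 150 mm wide. Origin at the centre of its underside, z up; the shaft is rolled along its +x. The horn is 10 mm above the bench at x = -52 and +52 mm and rises 1 in 10 to 15 mm at x = 0. All is rigid: 1 mm too low can mean over 25 N.
- ridge_mid (a point): Point at the bed's x = 0, 15 mm above the bench, in the middle of the steel ridge across the saddle. The ridge is height-adjustable and firmly locked: its crest stands anywhere from 0 to 6 mm above this point (not measured; differs each time), rounded (radius 10 mm); its two flanks fall 3 in 10 until they meet the horn, at most 32 mm either side. On a slope the unheld shaft rolls down.
- lip (a point): Middle of the top edge of the dark wood back lip's face: bed x = -52 mm, 22 mm above the bench; the lip is 12 mm thick. The shaft starts against it, centre at x = -40 mm, 23 mm above the bench.
- stop (a point): Middle of the top edge of the brass stop bar's near face: bed x = +52 mm, 26 mm above the bench. The bar is 12 mm thick, 150 mm wide across the bed.
- home (a point): Where the shaft's centre lies when fully home against the stop: bed x = +40 mm, 23 mm above the bench.
- board: The palm board: olive-wood plate 170 (x) by 100 (y) by 12 mm thick with a dark walnut handle block on its middle. About 0.26 kg. Origin at the centre of its underside, z up; at the start on the felt pad. Rolling without slip it travels twice as far as the shaft (160 mm for the shaft's 80 mm): the shaft passes from 40 mm ahead of the handle to 40 mm behind. It can tip a little in the grip.
- handle (a point): Grip point in the walnut handle block, 38 mm above the board's underside. The block is 30 mm (board x) by 70 mm (board y), from 12 to 54 mm above the underside; grip it across the 30 mm, fingers closing along the board's x.
- pad: Green felt pad, fixed to the bench, 190 mm (x) by 120 mm (y) by 6 mm. Origin at the centre of its underside; the board belongs on its middle.
- rack: Bystander: wooden rack 70 x 280 mm, with six acacia pegs standing in it, 98 mm high. Origin at the centre of its underside.
- caliper: Bystander: brass sliding caliper lying flat, 190 mm long (x), 8 mm high. Origin under the middle of its beam.
- mallet: Bystander: dark walnut mallet, head 70 x 115 x 60 mm, handle 190 mm to its -x. Origin under the head's centre.
- horn: Bystander: cream horn bridge piece 18 x 75 x 19 mm. Origin at the centre of its underside.
- wax: Bystander: amber jar, diameter 60 mm, 60 mm high. Origin at the centre of its underside.
- spare: Bystander: pale wood block 100 x 50 x 30 mm. Origin at the centre of its underside.
Mind the look-alikes: they are no part of the job. What is meant by the pad is not blue, and is the smaller of those in its own colour.

How it is judged:
By the outcome, as a careful person would: the job done as asked, in the order asked, and still so for the second after the job is handed in, with the robot touching nothing.
It also fails if it takes over 72 s, if anything falls off the work surface, if the arm or the gripper's body presses on something with over 40 N, if the wrist force passes 120 N, or if a joint passes its speed limit or range.

## Working session

There is one attempt and no reset: what is moved stays moved. The work goes in short steps, Python scripts to look and compute and a tool call to move; the robot and the scene stay as the last step left them, time stands still between calls to the robot, and variables do not carry over. Pictures are saved under pics/ and viewed, at most 10 in all, crops included, and the job is handed in when it is done.

Besides the shell and the picture viewer there is one more tool, called in YAML: its name, and indented under it one key for each argument. send_rows: Moves the arm, as the interface text tells. Its arguments: {"type":"object","properties":{"deltas":{"type":"array"},"squeeze":{"type":"number"}},"required":["deltas"]}

```bash
ls; mkdir -p pics; cat > h.py <<'E'
import numpy as np, cv2
from rig import telemetry, optics, env
def grab(n):
    s=telemetry.observe(); d=optics.get_image(n); 
    if 'rvec' in d and d.get('rvec') is not None:
        R=cv2.Rodrigues(np.array(d['rvec'],float))[0]; t=np.array(d['tvec'],float).ravel(); Rw=R.T; c=-R.T@t
    else:
        H=np.array(d['hand_eye']); T=np.eye(4); T[:3,:3]=s['tool_rot']; T[:3,3]=s['position']; M=T@H; Rw=M[:3,:3]; c=M[:3,3]
    d['Rw']=Rw; d['c']=c; return d
def cloud(d):
    v,u=np.mgrid[:400,:640]; K=d['K']; z=d['range_z']
    p=np.stack([(u-K[0][2])/K[0][0]*z,(v-K[1][2])/K[1][1]*z,z],-1)
    return p@d['Rw'].T+d['c']
def ray(d,u,v,h):
    K=d['K']; r=d['Rw']@np.array([(u-K[0][2])/K[0][0],(v-K[1][2])/K[1][1],1]); return d['c']+r*(h-d['c'][2])/r[2]
def save(d,name,scale=1,crop=None):
    im=d['image'][...,::-1]
    if crop: x0,y0,x1,y1=crop; im=im[y0:y1,x0:x1]
    cv2.imwrite('pics/'+name,cv2.resize(im,None,fx=scale,fy=scale,interpolation=cv2.INTER_CUBIC))
E
python3 - <<'E'
from h import *
s=telemetry.observe(); print({k:np.round(v,3).tolist() for k,v in s.items()})
for n in ('top','scene'):
    d=grab(n); save(d,n+'.png',1.25); print(n,d['c'].round(3),d['K'][0][0])
E
```

```text
pics
{'time_s': 0.0, 'q': [-88.881, 21.842, 74.385, 0.001, 83.858, -12.335], 'qvel': [-0.022, 0.014, 0.113, 0.031, -0.015, -0.044], 'joint_efforts': [0.0, -44.846, -23.128, -0.0, 0.005, 0.0], 'position': [0.128, -0.535, 0.256], 'tool_rot': [[0.973, 0.233, -0.0], [0.233, -0.973, 0.001], [0.0, -0.001, -1.0]], 'ft_force': [0.146, -0.109, -0.11], 'wrist_torque': [0.033, -0.007, 0.017], 'gripper_force': 0.0, 'grip_width': 0.085}
top [0.444 0.    1.69 ] 475.3122095802182
scene [ 1.222 -0.479  1.153] 446.79881411198767
```

View pics/top.png

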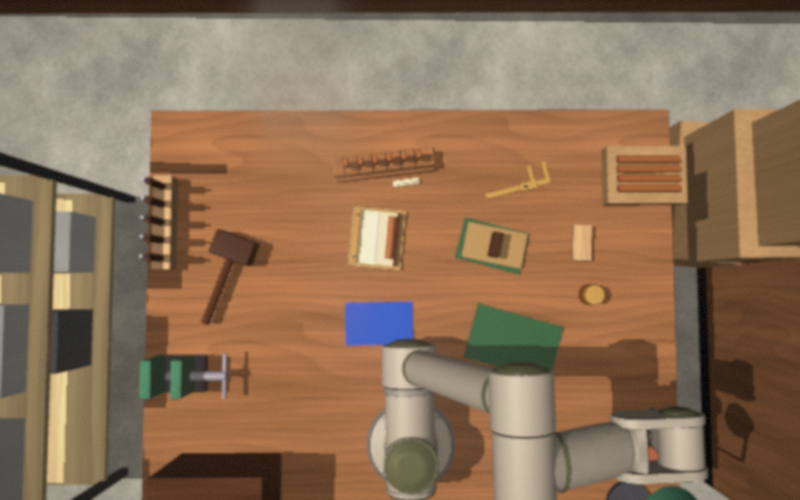

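View pics/scene.png

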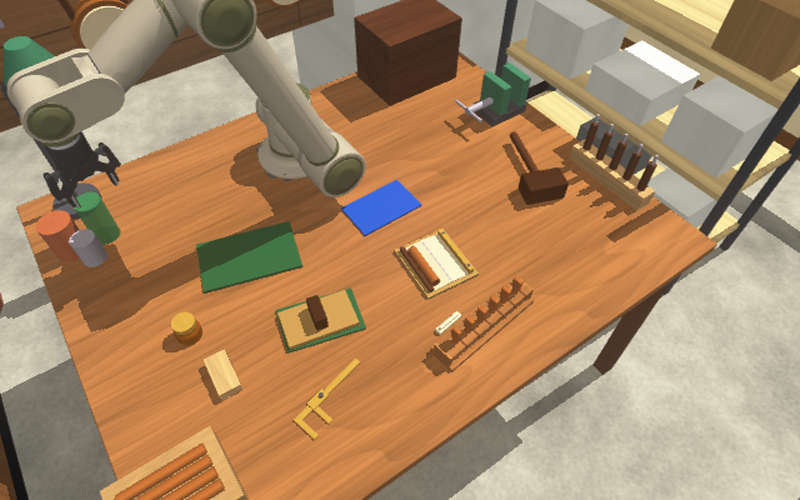

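The pad is the small green one under the board at top (493,245). The large green one at (515,340) and the blue one at (380,323) are look-alikes. The bed is at (378,238) with the shaft on its right (world -y) side, so bed +x points roughly to world +y. I'll confirm with a crop and rough positions.

```bash
python3 - <<'E'
from h import *
d=grab('top'); 
save(d,'crop.png',4,(260,140,450,290))
for n,u,v,h in [('bed',378,238,.015),('shaft',392,239,.03),('board',493,245,.018),('handle',499,243,.06),('bigpad',515,335,0.006)]:
    print(n,ray(d,u/1.25,v/1.25,h).round(3))
E
```

```text
bed [0.577 0.089 0.015]
shaft [0.572 0.049 0.03 ]
board [ 0.555 -0.236  0.018]
handle [ 0.558 -0.246  0.06 ]
bigpad [ 0.302 -0.296  0.006]
```

View pics/crop.png

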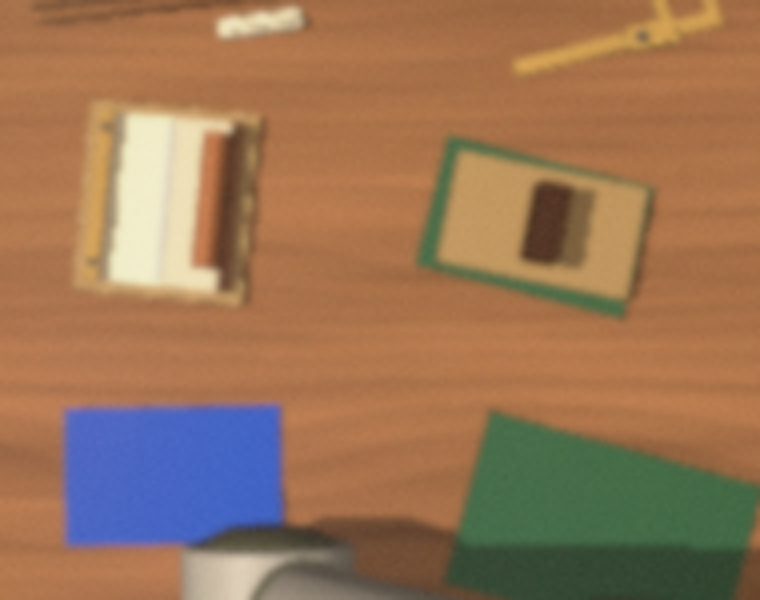

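The crop shows the board on the smaller green pad (crop 540,225). The larger green one (600,500) and the blue one are separate. I'll move above the board and align the tool with it.

send_rows:
  deltas:
    - [[0.053,-0.021,-0.0055,0,0,0,1],[0.053,-0.021,-0.0055,0,0,0,1],[0.053,-0.021,-0.0055,0,0,0,1],[0.053,-0.021,-0.0055,0,0,0,1],[0.053,-0.021,-0.0055,0,0,0,1],[0.053,-0.021,-0.0055,0,0,0,1],[0.053,-0.021,-0.0055,0,0,0,1],[0.053,-0.021,-0.0055,0,0,0,1],[0.053,-0.021,-0.0055,0,0,0,1],[0,0,0,0,0,0.145,1],[0,0,0,0,0,0.145,1],[0,0,0,0,0,0.145,1]]

```text
time_s: 1.65
position: [0.548, -0.2399, 0.3054]
tool_rot: [[0.979, -0.203, -0.001], [-0.203, -0.979, 0.0], [-0.001, -0.0, -1.0]]
ft_force: [0.8, -0.2, -0.3]
grip_width: 0.0853
gripper_force: 0.0
```

```bash
python3 - <<'E'
from h import *
s=telemetry.observe(); print(s['time_s'],s['position'],np.round(s['tool_rot'],3).tolist(),np.round(s['q'],1))
d=grab('wrist'); save(d,'w1.png',1.25); print(d['c'],d['K'][0][0]); np.savez('w1.npz',**{k:np.array(d[k]) for k in('image','range_z','K','Rw','c')})
E
```

```text
1.65 [ 0.54797075 -0.23987497  0.30541217] [[0.979, -0.203, -0.001], [-0.203, -0.979, 0.0], [-0.001, -0.0, -1.0]] [-35.   25.3  60.6  -0.   94.1  66.8]
[ 0.63080832 -0.25800101  0.42269318] 287.7081426287978
```

View pics/w1.png

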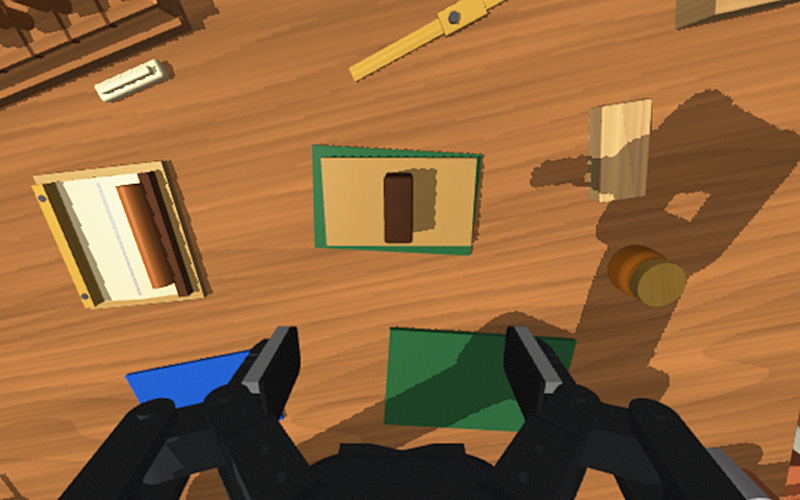

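The wrist view shows the board with its handle at (398,208) on the pad, and the bed at (125,235). The stop bar is on its left and the shaft and lip on its right. Next I'll measure these.

```bash
python3 - <<'E'
from h import *
d=dict(np.load('w1.npz')); P=cloud(d); hsv=cv2.cvtColor(d['image'],cv2.COLOR_RGB2HSV); H,S,V=[hsv[...,i].astype(int) for i in range(3)]
v,u=np.mgrid[:400,:640]; z=P[...,2]; x=P[...,0]; y=P[...,1]
def plane(m,h):
    K=d['K']; r=np.stack([(u[m]-K[0,2])/K[0,0],(v[m]-K[1,2])/K[1,1],np.ones(m.sum())],-1)@d['Rw'].T
    return (d['c']+r*((h-d['c'][2])/r[:,2])[:,None])[:,:2]
def rect(n,q):
    (c,s,a)=cv2.minAreaRect((q*1000).astype(np.float32)); print(n,len(q),np.round(c,1),np.round(s,1),round(a,2))
box=(u>245)&(u<392)&(v>110)&(v<210)
g=(H>40)&(H<85)&(S>90)&box
g=cv2.morphologyEx(g.astype(np.uint8),cv2.MORPH_OPEN,np.ones((2,2)))>0
rect('pad',plane(g,.006)); print('z pad',np.median(z[g]))
wb=(H>8)&(H<25)&(V>120)&box&(z>.012)&(z<.026); rect('board(depth)',P[wb][:,:2]); print(np.median(z[wb]))
rect('board(plane)',plane(wb,.018))
hd=box&(z>.054)&(z<.066); rect('handle',P[hd][:,:2]); rect('handle pl',plane(hd,.060)); print(np.median(z[hd]))
bx=(u>15)&(u<180)&(v>120)&(v<255)
for n,lo,hi,h in [('all',.006,.06,.01),('stop/..',.022,.05,.03)]:
    m=bx&(z>lo)&(z<hi); rect(n,P[m][:,:2])
m=bx&(H<12)&(S>130)&(z>.02)&(z<.045); rect('shaft',P[m][:,:2]); print('maxz',np.percentile(z[m],95), P[m].mean(0))
st=bx&(z>.02)&(H>18)&(H<32)&(S>120)&(u<95); rect('stop',P[st][:,:2]); print(np.median(z[st]))
# z noise on bench
b=(u>330)&(u<360)&(v>215)&(v<240); print('bench z',z[b].mean(),z[b].std())
np.set_printoptions(linewidth=200)
E
```

```text
pad 1950 [ 553.7 -235.1] [189.8 119.6] 75.12
z pad 0.006072194867504654
board(depth) 6928 [ 555.  -238.9] [170.   99.2] 78.4
0.01802531815296174
board(plane) 6928 [ 555.2 -239. ] [170.   98.5] 78.29
handle 1247 [ 555.8 -239. ] [29.7 69.1] 78.82
handle pl 1247 [ 556.2 -239.1] [29.3 68.9] 78.87
0.059886250210974934
all 11493 [576.9  93.6] [153.  169.9] 84.64
stop/.. 3098 [576.9  94.2] [131.5 150.1] 84.5
shaft 797 [573.   44.2] [ 32.5 147.9] 85.19
maxz 0.026986821382726824 [0.57739953 0.0358938  0.02249603]
stop 1097 [570.  -46.6] [413.8 149.1] 86.24
0.025599992500015878
bench z 0.0001549528670551783 0.0007670346682581851
```

send_rows:
  deltas:
    - [[-0.02,-0.052,0,0,0,0,1],[-0.02,-0.052,0,0,0,0,1],[-0.02,-0.052,0,0,0,0,1],[-0.02,-0.052,0,0,0,0,1],[-0.02,-0.052,0,0,0,0,1],[-0.02,-0.052,0,0,0,0,1],[0,0,0,0,0,0,1]]

```text
time_s: 2.58
position: [0.4913, 0.0925, 0.306]
tool_rot: [[0.981, -0.192, -0.0], [-0.192, -0.981, 0.0], [-0.0, -0.0, -1.0]]
ft_force: [1.1, -0.3, 0.3]
grip_width: 0.0854
gripper_force: 0.0
```

```bash
python3 - <<'E'
from h import *
d=grab('wrist'); save(d,'w2.png',1.25); P=cloud(d); z=P[...,2]; xy=P[...,:2]*1000
s=telemetry.observe(); print(s['time_s'],s['position'])
def rect(n,q):
    (c,s,a)=cv2.minAreaRect(q.astype(np.float32)); print(n,len(q),np.round(c,1),np.round(s,1),round(a,2))
near=(abs(P[...,0]-.577)<.12)&(abs(P[...,1]-.094)<.12)
rect('all',xy[near&(z>.005)&(z<.06)]); 
for th in (84.6,):
    a=np.radians(th); ex=np.array([np.cos(a),np.sin(a)]); ey=np.array([-ex[1],ex[0]])
    q=xy-[577,94]; X=q@ex; Y=q@ey
    for lo in range(-80,84,4):
        m=near&(X>=lo)&(X<lo+4)&(abs(Y)<50); 
        print(lo+2, m.sum(), (np.median(z[m])*1000).round(1) if m.any() else '', end=' | ')
m=near&(z>.0235)&(z<.03)&(X>45)&(X<70); rect('stop',xy[m]); print(z[m].mean())
m=near&(z>.030)&(z<.04)&(X<0); rect('shaft',xy[m])
m=near&(z>.019)&(z<.025)&(X<-52); rect('lip',xy[m])
E
```

```text
2.625 [0.49192603 0.09077036 0.30584334]
all 14587 [577.1  93.8] [150.3 170.4] 84.58
-78 198 0.1 | -74 182 9.7 | -70 226 9.8 | -66 157 9.9 | -62 250 22.0 | -58 239 21.9 | -54 231 22.2 | -50 222 30.2 | -46 247 33.6 | -42 255 34.9 | -38 264 34.9 | -34 265 33.4 | -30 283 29.0 | -26 231 12.6 | -22 231 12.9 | -18 1296 423.3 | -14 236 13.8 | -10 234 14.2 | -6 234 14.6 | -2 233 15.0 | 2 234 14.9 | 6 234 14.6 | 10 230 14.0 | 14 232 13.8 | 18 229 13.4 | 22 227 13.0 | 26 229 12.5 | 30 225 12.1 | 34 229 11.8 | 38 224 11.3 | 42 223 11.0 | 46 224 10.6 | 50 372 10.9 | 54 261 25.8 | 58 244 25.9 | 62 227 25.9 | 66 49 9.9 | 70 223 9.7 | 74 143 9.6 | 78 174 -0.0 | 82 215 0.0 | stop 1143 [582.6 151.5] [ 12.7 149.7] 84.53
0.025954530804387907
shaft 1530 [577.4  53.8] [ 20.7 120.7] 84.41
lip 1102 [571.4  36. ] [ 12.1 150. ] 84.55
```

View pics/w2.png

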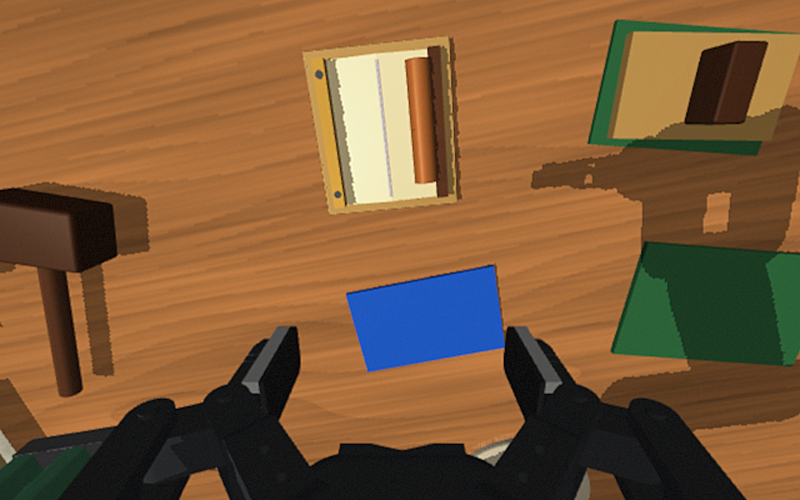

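The view confirms bed centre (577, 94) mm, yaw 84.55°, with the shaft at bed x = -40. I'll write a helper for deltas and go to the handle.

```bash
cat >> h.py <<'E'
def delta(x,y,z,yaw=None):
    "shift in present tool axes (m) to the world point; turn (rad about tool z) so that -tool y points at yaw deg"
    s=telemetry.observe(); R=np.array(s['tool_rot']); p=np.array(s['position'])
    sh=R.T@(np.array([x,y,z])-p); a=np.degrees(np.arctan2(-R[1,1],-R[0,1]))
    tilt=np.cross(R[:,2],[0,0,-1])
    print('t',s['time_s'],'p',p.round(4),'yaw',a.round(2),'| shift',sh.round(4),'turn', None if yaw is None else np.radians(a-yaw).round(4),'tilt(tool)',(R.T@tilt).round(4),'F',np.round(s['ft_force'],1),'T',np.round(s['wrist_torque'],2))
E
python3 -c "
from h import *
delta(.556,-.239,.13,78.5); delta(.556,-.239,.05)"
```

```text
t 2.625 p [0.4919 0.0908 0.3058] yaw 78.8 | shift [0.1269 0.311  0.1759] turn 0.0053 tilt(tool) [ 0.0001  0.     -0.    ] F [ 0.6  0.2 -0.4] T [-0.03 -0.01  0.02]
t 2.625 p [0.4919 0.0908 0.3058] yaw 78.8 | shift [0.1269 0.311  0.2559] turn None tilt(tool) [ 0.0001  0.     -0.    ] F [ 0.6  0.2 -0.4] T [-0.03 -0.01  0.02]
```

send_rows:
  deltas:
    - [[0.0181,0.0444,0.024,0,0,0.0053,1],[0.0181,0.0444,0.024,0,0,0,1],[0.0181,0.0444,0.024,0,0,0,1],[0.0181,0.0444,0.024,0,0,0,1],[0.0181,0.0444,0.024,0,0,0,1],[0.0181,0.0444,0.024,0,0,0,1],[0.0181,0.0444,0.024,0,0,0,1],[0,0,0,0,0,0,1],[0,0,0,0,0,0,1]]

```text
time_s: 3.75
position: [0.5528, -0.2413, 0.1377]
tool_rot: [[0.979, -0.205, -0.0], [-0.205, -0.979, 0.0], [-0.0, -0.0, -1.0]]
ft_force: [-0.0, 0.2, -0.2]
grip_width: 0.0854
gripper_force: 0.0
```

```bash
python3 -c "
from h import *
delta(.556,-.239,.05,78.5)"
```

```text
t 3.75 p [ 0.5528 -0.2413  0.1377] yaw 78.19 | shift [ 0.0027 -0.0029  0.0877] turn -0.0055 tilt(tool) [-0.0003  0.0004  0.    ] F [-0.   0.2 -0.2] T [-0.02  0.   -0.01]
```

send_rows:
  deltas:
    - [[0.0027,-0.0029,0.022,0,0,-0.0055,1],[0,0,0.022,0,0,0,1],[0,0,0.022,0,0,0,1],[0,0,0.0217,0,0,0,1],[0,0,0,0,0,0,1],[0,0,0,0,0,0,-1],[0,0,0,0,0,0,-1],[0,0,0,0,0,0,-1],[0,0,0,0,0,0,-1],[0,0,0,0,0,0,-1],[0,0,0,0,0,0,-1]]
  squeeze: 90

```text
time_s: 5.12
position: [0.5568, -0.2384, 0.051]
tool_rot: [[0.98, -0.199, 0.001], [-0.199, -0.98, -0.001], [0.002, 0.0, -1.0]]
ft_force: [-0.7, 0.4, 6.3]
grip_width: 0.0288
gripper_force: 89.9
```

```bash
python3 -c "
from h import *
delta(.556,-.239,.15,84.55)"
```

```text
t 5.125 p [ 0.5568 -0.2384  0.051 ] yaw 78.54 | shift [-0.0005  0.0008 -0.099 ] turn -0.1049 tilt(tool) [ 0.0004 -0.0015  0.    ] F [-0.7  0.4  6.3] T [ 0.24  0.07 -0.02]
```

send_rows:
  deltas:
    - [[0,0,-0.02,0,0,0,-1],[0,0,-0.025,0,0,0,-1],[0,0,-0.025,0,0,-0.05,-1],[0,0,0,0,0,-0.055,-1],[0,0,0,0,0,0,-1],[0,0,0,0,0,0,-1]]

```text
time_s: 5.88
position: [0.5562, -0.2381, 0.1195]
tool_rot: [[0.995, -0.096, -0.001], [-0.096, -0.995, 0.001], [-0.001, -0.001, -1.0]]
ft_force: [-0.1, 0.3, -2.6]
grip_width: 0.029
gripper_force: 89.2
```

```bash
python3 - <<'E'
from h import *
# board centre at bed x=-80, y=0
a=np.radians(84.55); ex=np.array([np.cos(a),np.sin(a)]); b=np.array([.577,.0939])
s=b-.04*ex; print('shaft',s,'measured .5774 .0538')
t=b-.08*ex; print(t); delta(*t,.1,84.55)
s=telemetry.observe(); print(s['grip_width'],np.round(s['tool_rot'],4))
E
```

```text
shaft [0.57320092 0.05408082] measured .5774 .0538
[0.56940183 0.01426164]
t 5.875 p [ 0.5562 -0.2381  0.1195] yaw 84.5 | shift [-0.011  -0.2525  0.0197] turn -0.0009 tilt(tool) [-0.0006  0.0012  0.    ] F [-0.1  0.3 -2.6] T [ 0.01  0.   -0.02]
0.029016562380492793 [[ 9.954e-01 -9.590e-02 -1.200e-03]
 [-9.590e-02 -9.954e-01  7.000e-04]
 [-1.200e-03 -6.000e-04 -1.000e+00]]
```

send_rows:
  deltas:
    - [[-0.003,-0.042,0,0,0,0,-1],[-0.003,-0.042,0,0,0,0,-1],[0,-0.042,0,0,0,0,-1],[0,-0.042,0,0,0,0,-1],[0,-0.042,0.01,0,0,0,-1],[0,-0.042,0.016,0,0,0,-1],[0,0,0,0,0,0,-1],[0,0,0,0,0,0,-1]]

```text
time_s: 6.88
position: [0.5744, 0.0128, 0.0941]
tool_rot: [[0.995, -0.095, -0.0], [-0.095, -0.995, -0.0], [-0.0, 0.0, -1.0]]
ft_force: [0.7, -0.1, -2.4]
grip_width: 0.0287
gripper_force: 89.6
```

```bash
python3 - <<'E'
from h import *
delta(.574,.0143,.084,84.55)
d=grab('wrist'); P=cloud(d); z=P[...,2]; save(d,'w3.png',1.25)
v,u=np.mgrid[:400,:640]
s=telemetry.observe(); p=s['position']
# board plate tops: plane fit of points near expected level
m=(abs(z-(p[2]-.045+.012))<.006)&(np.hypot(P[...,0]-p[0],P[...,1]-p[1])<.1)&(P[...,0]>p[0]+.015)
q=P[m]; A=np.c_[q[:,:2]-p[:2],np.ones(len(q))]; c,*_=np.linalg.lstsq(A,q[:,2],rcond=None); r=q[:,2]-A@c; print(len(q),'plane',c.round(4),r.std(),'top rel TCP',c[2]-p[2])
E
```

```text
t 6.875 p [0.5744 0.0128 0.0941] yaw 84.54 | shift [-0.0006 -0.0014  0.0101] turn -0.0001 tilt(tool) [0.0002 0.0002 0.    ] F [ 0.7 -0.1 -2.4] T [-0.05 -0.06  0.03]
16638 plane [-0.0177  0.0009  0.0613] 0.0009407880812367329 top rel TCP -0.032911673457886474
```

View pics/w3.png

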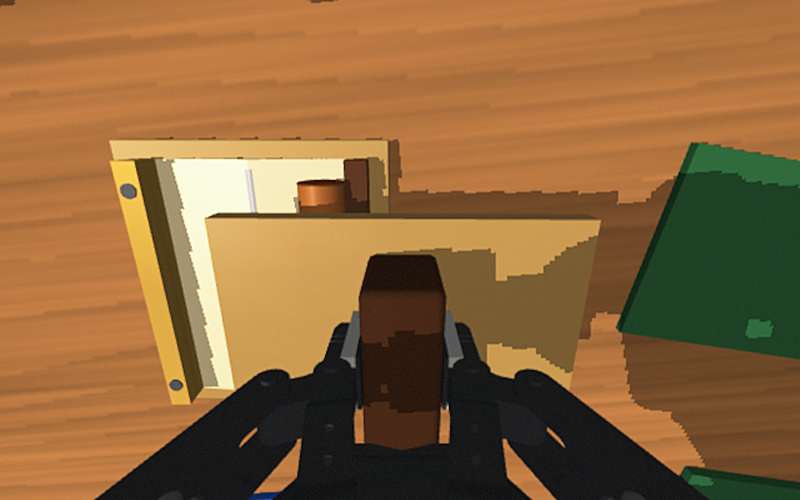

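send_rows:
  deltas:
    - [[-0.0006,-0.0014,0.005,0,0,0,-1],[0,0,0.005,0,0,0,-1],[0,0,0.0015,0,0,0,-1],[0,0,0,0,0,0,-1]]

```text
time_s: 7.42
position: [0.5739, 0.0145, 0.0825]
tool_rot: [[0.995, -0.095, -0.0], [-0.095, -0.995, 0.0], [-0.0, 0.0, -1.0]]
ft_force: [0.7, -0.3, -2.3]
grip_width: 0.0289
gripper_force: 89.7
```

send_rows:
  deltas:
    - [[0,0,0.0005,0,0,0,-1],[0,0,0,0,0,0,-1]]

```text
time_s: 7.68
position: [0.5739, 0.0146, 0.0822]
tool_rot: [[0.995, -0.095, 0.0], [-0.095, -0.995, 0.0], [0.0, -0.0, -1.0]]
ft_force: [-0.2, 0.3, -2.6]
grip_width: 0.0289
gripper_force: 89.7
```

send_rows:
  deltas:
    - [[0,0,0.0005,0,0,0,-1],[0,0,0,0,0,0,-1]]

```text
time_s: 7.92
position: [0.5739, 0.0146, 0.0816]
tool_rot: [[0.995, -0.095, 0.0], [-0.095, -0.995, 0.0], [0.0, -0.0, -1.0]]
ft_force: [0.6, -0.9, -3.2]
grip_width: 0.0287
gripper_force: 89.7
```

send_rows:
  deltas:
    - [[0,0,0.0005,0,0,0,-1],[0,0,0,0,0,0,-1]]

```text
time_s: 8.18
position: [0.5739, 0.0147, 0.0811]
tool_rot: [[0.995, -0.095, -0.0], [-0.095, -0.995, 0.0], [-0.0, -0.0, -1.0]]
ft_force: [0.7, 0.2, -2.7]
grip_width: 0.0291
gripper_force: 89.7
```

send_rows:
  deltas:
    - [[0,0,0.0005,0,0,0,-1],[0,0,0,0,0,0,-1]]

```text
time_s: 8.43
position: [0.5739, 0.0146, 0.0806]
tool_rot: [[0.995, -0.095, -0.0], [-0.095, -0.995, 0.0], [-0.0, -0.0, -1.0]]
ft_force: [0.2, -0.6, -2.2]
grip_width: 0.0291
gripper_force: 90.0
```

send_rows:
  deltas:
    - [[0,0,0.0004,0,0,0,-1],[0,0,0,0,0,0,-1]]

```text
time_s: 8.68
position: [0.5739, 0.0146, 0.0803]
tool_rot: [[0.995, -0.095, 0.0], [-0.095, -0.995, -0.0], [0.0, -0.0, -1.0]]
ft_force: [0.1, -0.3, -1.8]
grip_width: 0.0287
gripper_force: 90.1
```

Contact is just starting (−2.5 to −1.8 N).

send_rows:
  deltas:
    - [[0,0,0.0003,0,0,0,-1],[0,0,0,0,0,0,-1]]

```text
time_s: 8.93
position: [0.5739, 0.0146, 0.0802]
tool_rot: [[0.995, -0.095, 0.0], [-0.095, -0.995, -0.0], [0.0, -0.0, -1.0]]
ft_force: [-2.3, -0.2, 2.5]
grip_width: 0.0292
gripper_force: 90.6
```

send_rows:
  deltas:
    - [[0,0,0.0003,0,0,0,-1],[0,0,0,0,0,0,-1]]

```text
time_s: 9.18
position: [0.574, 0.0146, 0.0801]
tool_rot: [[0.995, -0.095, 0.0], [-0.095, -0.995, -0.0], [0.0, -0.0, -1.0]]
ft_force: [-1.8, -0.3, 5.4]
grip_width: 0.0288
gripper_force: 91.1
```

send_rows:
  deltas:
    - [[0,-0.0025,-0.00013,0,0,0,-1],[0,-0.0025,-0.00013,0,0,0,-1],[0,-0.0025,-0.00013,0,0,0,-1],[0,-0.0025,-0.00013,0,0,0,-1],[0,0,0,0,0,0,-1]]

```text
time_s: 9.8
position: [0.5749, 0.0248, 0.0807]
tool_rot: [[0.996, -0.095, 0.001], [-0.095, -0.996, 0.0], [0.001, -0.0, -1.0]]
ft_force: [-2.2, 0.1, 5.7]
grip_width: 0.0288
gripper_force: 91.0
```

send_rows:
  deltas:
    - [[0,-0.003,-0.00017,0,0,0,-1],[0,-0.003,-0.00017,0,0,0,-1],[0,0,0,0,0,0,-1]]

```text
time_s: 10.18
position: [0.5755, 0.0308, 0.081]
tool_rot: [[0.996, -0.095, 0.001], [-0.095, -0.996, 0.0], [0.001, -0.0, -1.0]]
ft_force: [-2.6, 0.4, 4.9]
grip_width: 0.029
gripper_force: 90.9
```

send_rows:
  deltas:
    - [[0,-0.003,-0.00015,0,0,0,-1],[0,-0.003,-0.00015,0,0,0,-1],[0,0,0,0,0,0,-1]]

```text
time_s: 10.55
position: [0.5761, 0.0367, 0.0813]
tool_rot: [[0.996, -0.095, 0.001], [-0.095, -0.996, 0.0], [0.001, -0.0, -1.0]]
ft_force: [-1.5, -0.5, 5.7]
grip_width: 0.029
gripper_force: 91.0
```

send_rows:
  deltas:
    - [[0,-0.003,-0.00017,0,0,0,-1],[0,-0.003,-0.00017,0,0,0,-1],[0,0,0,0,0,0,-1]]

```text
time_s: 10.92
position: [0.5767, 0.0427, 0.0816]
tool_rot: [[0.996, -0.095, 0.001], [-0.095, -0.996, 0.0], [0.001, -0.0, -1.0]]
ft_force: [-2.2, -0.6, 5.3]
grip_width: 0.0286
gripper_force: 90.9
```

send_rows:
  deltas:
    - [[0,-0.003,-0.00016,0,0,0,-1],[0,-0.003,-0.00016,0,0,0,-1],[0,0,0,0,0,0,-1]]

```text
time_s: 11.3
position: [0.5772, 0.0487, 0.0819]
tool_rot: [[0.996, -0.095, 0.001], [-0.095, -0.996, 0.0], [0.001, -0.0, -1.0]]
ft_force: [-3.2, -0.0, 5.8]
grip_width: 0.0291
gripper_force: 90.9
```

send_rows:
  deltas:
    - [[0,-0.003,-0.00017,0,0,0,-1],[0,-0.003,-0.00017,0,0,0,-1],[0,0,0,0,0,0,-1]]

```text
time_s: 11.68
position: [0.5778, 0.0546, 0.0822]
tool_rot: [[0.996, -0.095, 0.001], [-0.095, -0.996, 0.0], [0.001, -0.0, -1.0]]
ft_force: [-2.6, 0.8, 5.9]
grip_width: 0.029
gripper_force: 90.9
```

send_rows:
  deltas:
    - [[0,-0.003,-0.00017,0,0,0,-1],[0,-0.003,-0.00017,0,0,0,-1],[0,0,0,0,0,0,-1]]

```text
time_s: 12.05
position: [0.5784, 0.0606, 0.0825]
tool_rot: [[0.996, -0.095, 0.001], [-0.095, -0.996, 0.0], [0.001, -0.0, -1.0]]
ft_force: [-2.6, 0.3, 5.5]
grip_width: 0.029
gripper_force: 90.9
```

send_rows:
  deltas:
    - [[0,-0.003,-0.00016,0,0,0,-1],[0,-0.003,-0.00016,0,0,0,-1],[0,0,0,0,0,0,-1]]

```text
time_s: 12.42
position: [0.5789, 0.0666, 0.0828]
tool_rot: [[0.996, -0.095, 0.001], [-0.095, -0.996, 0.0], [0.001, -0.0, -1.0]]
ft_force: [-1.4, 0.4, 5.4]
grip_width: 0.029
gripper_force: 90.9
```

send_rows:
  deltas:
    - [[0,-0.003,-0.00016,0,0,0,-1],[0,-0.003,-0.00016,0,0,0,-1],[0,0,0,0,0,0,-1]]

```text
time_s: 12.8
position: [0.5795, 0.0725, 0.0831]
tool_rot: [[0.996, -0.095, 0.001], [-0.095, -0.996, -0.0], [0.001, -0.0, -1.0]]
ft_force: [-2.1, 0.8, 6.2]
grip_width: 0.0289
gripper_force: 90.9
```

send_rows:
  deltas:
    - [[0,-0.003,-0.00018,0,0,0,-1],[0,-0.002,-0.00012,0,0,0,-1],[0,0,0,0,0,0,-1]]

```text
time_s: 13.18
position: [0.58, 0.0774, 0.0834]
tool_rot: [[0.996, -0.095, 0.001], [-0.095, -0.996, 0.0], [0.001, -0.0, -1.0]]
ft_force: [-2.4, 0.1, 5.5]
grip_width: 0.0286
gripper_force: 90.9
```

send_rows:
  deltas:
    - [[0,-0.002,-0.00012,0,0,0,-1],[0,-0.002,-0.00012,0,0,0,-1],[0,0,0,0,0,0,-1]]

```text
time_s: 13.55
position: [0.5804, 0.0813, 0.0836]
tool_rot: [[0.996, -0.095, 0.0], [-0.095, -0.996, 0.0], [0.0, -0.0, -1.0]]
ft_force: [-2.4, -0.5, 6.3]
grip_width: 0.0288
gripper_force: 90.9
```

send_rows:
  deltas:
    - [[0,-0.002,-0.00014,0,0,0,-1],[0,-0.002,-0.00014,0,0,0,-1],[0,0,0,0,0,0,-1]]

```text
time_s: 13.92
position: [0.5807, 0.0854, 0.0838]
tool_rot: [[0.996, -0.095, 0.0], [-0.095, -0.996, 0.0], [0.0, -0.0, -1.0]]
ft_force: [-1.5, -0.6, 5.0]
grip_width: 0.0289
gripper_force: 90.9
```

send_rows:
  deltas:
    - [[0,-0.002,-0.00011,0,0,0,-1],[0,-0.002,-0.00011,0,0,0,-1],[0,0,0,0,0,0,-1]]

```text
time_s: 14.3
position: [0.5812, 0.0894, 0.084]
tool_rot: [[0.996, -0.095, 0.001], [-0.095, -0.996, 0.0], [0.001, -0.0, -1.0]]
ft_force: [-2.5, 0.5, 4.9]
grip_width: 0.0286
gripper_force: 90.9
```

send_rows:
  deltas:
    - [[0,-0.002,-0.0001,0,0,0,-1],[0,-0.002,-5e-05,0,0,0,-1],[0,0,0,0,0,0,-1]]

```text
time_s: 14.68
position: [0.5816, 0.0934, 0.0842]
tool_rot: [[0.996, -0.095, 0.001], [-0.095, -0.996, 0.0], [0.001, -0.0, -1.0]]
ft_force: [-2.2, 0.4, 5.3]
grip_width: 0.029
gripper_force: 90.9
```

```bash
python3 - <<'E'
from h import *
a=np.radians(84.55); ex=np.array([np.cos(a),np.sin(a)]); ey=np.array([-ex[1],ex[0]])
for n in('wrist','scene'):
    d=grab(n); P=cloud(d); hsv=cv2.cvtColor(d['image'],cv2.COLOR_RGB2HSV); q=P[...,:2]-[.577,.0939]; X=q@ex*1000;Y=q@ey*1000; z=P[...,2]*1000
    save(d,n+'5.png',1.25)
    m=(abs(X)<48)&(abs(Y)>50)&(abs(Y)<70)&(z>20)&(z<50)&(hsv[...,0]<13)&(hsv[...,1]>110)
    print(n,m.sum()); 
    for sg in(-1,1):
        k=m&(sg*Y>0)
        if k.sum()>5: print(sg,k.sum(),'X',np.percentile(X[k],[3,50,97]).round(1),'Y',np.percentile(Y[k],[3,97]).round(1),'z',np.percentile(z[k],[50,97]).round(1))
E
```

```text
wrist 579
-1 579 X [-10.9  -0.4  10.9] Y [-65.1 -54.2] z [36.4 39.4]
scene 36
-1 36 X [-11.8  -2.9   7.3] Y [-63.2 -52. ] z [35.5 40.8]
```

View pics/wrist5.png

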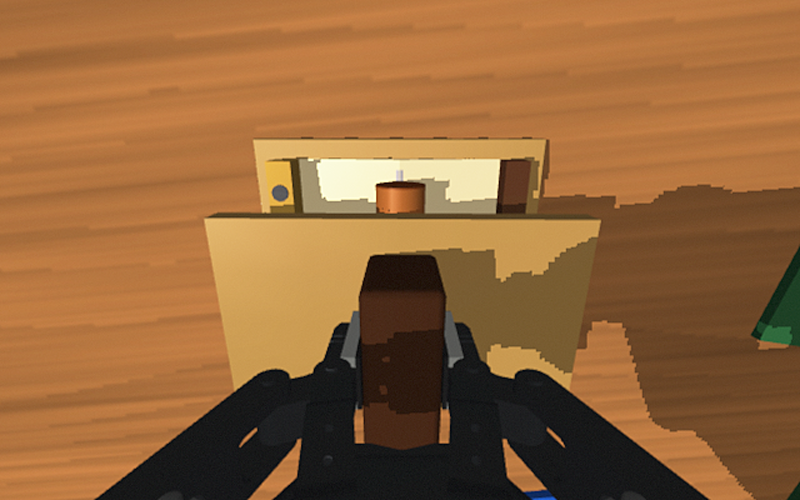

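The shaft is exactly at the crest (x = −0.4) and rolling without slip, so the ridge is almost flush. Now down the far side.

send_rows:
  deltas:
    - [[0,-0.002,4e-05,0,0,0,-1],[0,-0.002,0.0001,0,0,0,-1],[0,0,0,0,0,0,-1]]

```text
time_s: 15.15
position: [0.582, 0.0975, 0.0841]
tool_rot: [[0.995, -0.095, 0.001], [-0.095, -0.995, 0.0], [0.001, -0.0, -1.0]]
ft_force: [-2.5, 0.9, 6.2]
grip_width: 0.0289
gripper_force: 91.0
```

send_rows:
  deltas:
    - [[0,-0.002,0.0001,0,0,0,-1],[0,-0.002,0.0001,0,0,0,-1],[0,0,0,0,0,0,-1]]

```text
time_s: 15.52
position: [0.5823, 0.1016, 0.0839]
tool_rot: [[0.996, -0.095, 0.001], [-0.095, -0.996, 0.0], [0.001, -0.0, -1.0]]
ft_force: [-3.0, 1.0, 6.3]
grip_width: 0.0289
gripper_force: 91.0
```

send_rows:
  deltas:
    - [[0,-0.002,0.0001,0,0,0,-1],[0,-0.002,0.0001,0,0,0,-1],[0,-0.002,0.0001,0,0,0,-1],[0,0,0,0,0,0,-1]]

```text
time_s: 16.02
position: [0.5829, 0.1075, 0.0836]
tool_rot: [[0.995, -0.095, 0.001], [-0.095, -0.995, 0.0], [0.001, -0.0, -1.0]]
ft_force: [-2.2, 0.1, 5.9]
grip_width: 0.0288
gripper_force: 91.0
```

send_rows:
  deltas:
    - [[0,-0.0025,0.000125,0,0,0,-1],[0,-0.0025,0.000125,0,0,0,-1],[0,-0.0025,0.000125,0,0,0,-1],[0,-0.0025,0.000125,0,0,0,-1],[0,0,0,0,0,0,-1]]

```text
time_s: 16.65
position: [0.5839, 0.1175, 0.0831]
tool_rot: [[0.996, -0.095, 0.001], [-0.095, -0.996, 0.0], [0.001, -0.0, -1.0]]
ft_force: [-2.3, 1.7, 5.6]
grip_width: 0.0292
gripper_force: 91.0
```

send_rows:
  deltas:
    - [[0,-0.003,0.00015,0,0,0,-1],[0,-0.003,0.00015,0,0,0,-1],[0,-0.003,0.00015,0,0,0,-1],[0,-0.003,0.00015,0,0,0,-1],[0,-0.003,0.00015,0,0,0,-1],[0,0,0,0,0,0,-1]]

```text
time_s: 17.4
position: [0.5853, 0.1324, 0.0823]
tool_rot: [[0.996, -0.095, 0.001], [-0.095, -0.996, 0.0], [0.001, -0.0, -1.0]]
ft_force: [-1.9, 1.8, 5.8]
grip_width: 0.0289
gripper_force: 91.0
```

send_rows:
  deltas:
    - [[0,-0.003,0.00015,0,0,0,-1],[0,-0.003,0.00015,0,0,0,-1],[0,-0.003,0.00015,0,0,0,-1],[0,-0.003,0.00015,0,0,0,-1],[0,-0.003,0.00015,0,0,0,-1],[0,0,0,0,0,0,-1]]

```text
time_s: 18.15
position: [0.5868, 0.1473, 0.0816]
tool_rot: [[0.996, -0.095, 0.001], [-0.095, -0.996, 0.0], [0.001, -0.0, -1.0]]
ft_force: [-1.1, 0.3, 6.1]
grip_width: 0.0291
gripper_force: 91.0
```

send_rows:
  deltas:
    - [[0,-0.003,0.00015,0,0,0,-1],[0,-0.003,0.00015,0,0,0,-1],[0,-0.003,0.00015,0,0,0,-1],[0,-0.003,0.00015,0,0,0,-1],[0,-0.003,0.00015,0,0,0,-1],[0,0,0,0,0,0,-1]]

```text
time_s: 18.9
position: [0.5882, 0.1623, 0.0808]
tool_rot: [[0.996, -0.095, 0.001], [-0.095, -0.996, 0.0], [0.001, -0.0, -1.0]]
ft_force: [-1.5, 0.7, 6.3]
grip_width: 0.0291
gripper_force: 91.0
```

Shaft is at about +34. Checking skew with the camera numbers, then the last 11 mm of board travel slowly.

send_rows:
  deltas:
    - [[0,-0.002,0.0001,0,0,0,-1],[0,-0.002,0.0001,0,0,0,-1],[0,-0.002,0.0001,0,0,0,-1],[0,-0.002,0.0001,0,0,0,-1],[0,0,0,0,0,0,-1]]

```text
time_s: 19.52
position: [0.589, 0.1701, 0.0804]
tool_rot: [[0.996, -0.095, 0.001], [-0.095, -0.996, 0.0], [0.001, -0.0, -1.0]]
ft_force: [-2.7, 1.0, 5.6]
grip_width: 0.0291
gripper_force: 90.9
```

```bash
cat > sh.py <<'E'
from h import *
a=np.radians(84.55); ex=np.array([np.cos(a),np.sin(a)]); ey=np.array([-ex[1],ex[0]])
for n in('wrist',):
    d=grab(n); P=cloud(d); hsv=cv2.cvtColor(d['image'],cv2.COLOR_RGB2HSV); q=P[...,:2]-[.577,.0939]; X=q@ex*1000;Y=q@ey*1000; z=P[...,2]*1000
    m=(abs(X)<56)&(abs(Y)>50)&(abs(Y)<70)&(z>20)&(z<50)&(hsv[...,0]<13)&(hsv[...,1]>110)
    print(m.sum(),'X',np.percentile(X[m],[3,50,97]).round(1),'Y',np.percentile(Y[m],[3,97]).round(1),'z',np.percentile(z[m],[50,97]).round(1))
delta(.5895,.1739,.08,84.55)
E
python3 sh.py
```

```text
1015 X [-55.6  31.2  49.5] Y [-67.7  65.6] z [25.  35.6]
t 19.575 p [0.5889 0.1701 0.0804] yaw 84.57 | shift [ 0.0002 -0.0038  0.0004] turn 0.0003 tilt(tool) [-0.0002 -0.0008 -0.    ] F [-1.6  0.6  5.5] T [-0.13  0.23 -0.05]
```

send_rows:
  deltas:
    - [[0,-0.001,5e-05,0,0,0,-1],[0,-0.001,5e-05,0,0,0,-1],[0,-0.001,5e-05,0,0,0,-1],[0,0,0,0,0,0,-1]]

```text
time_s: 20.08
position: [0.5892, 0.173, 0.0802]
tool_rot: [[0.996, -0.095, 0.001], [-0.095, -0.996, 0.0], [0.001, -0.0, -1.0]]
ft_force: [-1.7, -0.3, 5.1]
grip_width: 0.0289
gripper_force: 90.9
```

send_rows:
  deltas:
    - [[0,-0.001,4e-05,0,0,0,-1],[0,0,0,0,0,0,-1]]

```text
time_s: 20.32
position: [0.5893, 0.174, 0.0802]
tool_rot: [[0.996, -0.095, 0.001], [-0.095, -0.996, 0.0], [0.001, -0.0, -1.0]]
ft_force: [-1.5, 0.9, 5.7]
grip_width: 0.029
gripper_force: 90.9
```

send_rows:
  deltas:
    - [[0,-0.001,0,0,0,0,-1],[0,0,0,0,0,0,-1]]

```text
time_s: 20.58
position: [0.5894, 0.1745, 0.0801]
tool_rot: [[0.996, -0.095, 0.0], [-0.095, -0.996, -0.001], [0.001, 0.001, -1.0]]
ft_force: [-1.4, -2.7, 5.2]
grip_width: 0.0289
gripper_force: 90.8
```

send_rows:
  deltas:
    - [[0,-0.001,0,0,0,0,-1],[0,0,0,0,0,0,-1]]

```text
time_s: 20.82
position: [0.5895, 0.1751, 0.0801]
tool_rot: [[0.995, -0.095, 0.0], [-0.095, -0.995, -0.002], [0.001, 0.002, -1.0]]
ft_force: [-0.7, -3.7, 6.0]
grip_width: 0.0288
gripper_force: 90.8
```

```bash
sed -i 's/hsv\[...,1\]>110)/hsv[...,1]>110)\&(X>0)\&(z>28)/' sh.py; cat >> sh.py <<'E'
save(d,'w6.png',2,(180,80,460,200))
E
python3 sh.py
```

```text
436 X [31.  41.2 50.5] Y [-65.1 -54.1] z [33.1 35.8]
t 20.875 p [0.5895 0.1751 0.0801] yaw 84.56 | shift [0.0001 0.0012 0.0001] turn 0.0002 tilt(tool) [ 0.0016 -0.0005  0.    ] F [-1.4 -4.   6.1] T [-1.21  0.18 -0.04]
```

View pics/w6.png

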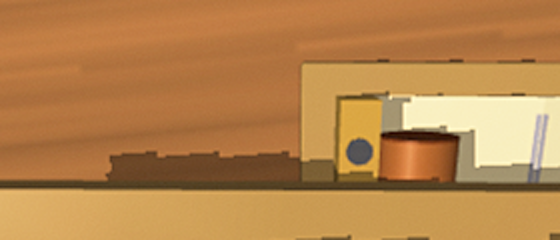

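The shaft (crop 420,155) touches the brass stop at x ≈ +40, and −4 N of resistance is felt along y, so it is home. Lifting off.

send_rows:
  deltas:
    - [[0,0,-0.002,0,0,0,-1],[0,0,-0.005,0,0,0,-1],[0,0,-0.02,0,0,0,-1],[0,0,-0.025,0,0,0,-1],[0,0,0,0,0,0,-1],[0,0,0,0,0,0,-1]]

```text
time_s: 21.62
position: [0.5888, 0.1759, 0.1309]
tool_rot: [[0.995, -0.095, -0.002], [-0.095, -0.995, -0.0], [-0.002, 0.0, -1.0]]
ft_force: [-0.3, 0.1, -3.0]
grip_width: 0.0292
gripper_force: 90.0
```

```bash
python3 - <<'E'
from h import *
d=grab('wrist'); P=cloud(d); z=P[...,2]; p=np.array(telemetry.observe()['position'])
hsv=cv2.cvtColor(d['image'],cv2.COLOR_RGB2HSV)
m=(abs(z-(p[2]-.033))<.006)&(np.hypot(P[...,0]-p[0],P[...,1]-p[1])<.12)&(P[...,0]>p[0]-.02)&(hsv[...,0]>8)&(hsv[...,0]<28)&(hsv[...,2]>60)
q=P[m]; A=np.c_[q[:,:2]-p[:2],np.ones(len(q))]; c,*_=np.linalg.lstsq(A,q[:,2],rcond=None); print('plane',c.round(4))
q=q[:,:2]*1000; a=np.radians(84.55); ex=np.array([np.cos(a),np.sin(a)]); ey=np.array([-ex[1],ex[0]]); r=q-p[:2]*1000
print('board rel TCP: along x',np.percentile(r@ex,[.5,99.5]),'y',np.percentile(r@ey,[.5,99.5]))
delta(.5537,-.2351,.13,75.1)
E
```

```text
plane [-0.0094  0.      0.0978]
board rel TCP: along x [-85.51037492  83.09362105] y [-49.2293465   24.66157393]
t 21.675 p [0.5887 0.1759 0.1307] yaw 84.56 | shift [0.0041 0.4125 0.0008] turn 0.1651 tilt(tool) [ 0.0003  0.0022 -0.    ] F [-0.4  0.2 -2.6] T [ 0.01  0.01 -0.04]
```

send_rows:
  deltas:
    - [[0.0005,0.03,0,0,0,0,-1],[0.0005,0.048,0,0,0,0,-1],[0.0005,0.048,0,0,0,0,-1],[0.0005,0.048,0,0,0,0,-1],[0.0005,0.048,0,0,0,0,-1],[0.0005,0.048,0,0,0,0,-1],[0.0005,0.048,0,0,0,0,-1],[0.0005,0.048,0,0,0,0,-1],[0,0.046,0,0,0,0,-1],[0,0,0,0,0,0.165,-1],[0,0,0,0,0,0,-1],[0,0,0,0,0,0,-1]]

```text
time_s: 23.18
position: [0.5541, -0.234, 0.1314]
tool_rot: [[0.967, -0.254, -0.001], [-0.254, -0.967, 0.001], [-0.001, -0.0, -1.0]]
ft_force: [-0.5, -0.3, -2.5]
grip_width: 0.0286
gripper_force: 90.0
```

```bash
python3 -c "
from h import *
delta(.5545,-.2343,.056,75.1)"
```

```text
t 23.175 p [ 0.5541 -0.234   0.1314] yaw 75.31 | shift [0.0005 0.0002 0.0754] turn 0.0037 tilt(tool) [-0.0004  0.001  -0.    ] F [-0.5 -0.3 -2.5] T [-0.01  0.05  0.  ]
```

send_rows:
  deltas:
    - [[0.0005,0.0002,0.025,0,0,0.0037,-1],[0,0,0.025,0,0,0,-1],[0,0,0.02,0,0,0,-1],[0,0,0.007,0,0,0,-1],[0,0,0,0,0,0,-1],[0,0,0,0,0,0,-1]]

```text
time_s: 23.92
position: [0.555, -0.2351, 0.0559]
tool_rot: [[0.966, -0.26, 0.001], [-0.26, -0.966, -0.001], [0.001, 0.001, -1.0]]
ft_force: [-0.5, -0.3, -3.0]
grip_width: 0.0285
gripper_force: 90.2
```

send_rows:
  deltas:
    - [[0,0,0.001,0,0,0,-1],[0,0,0.0008,0,0,0,-1],[0,0,0,0,0,0,-1]]

```text
time_s: 24.3
position: [0.5546, -0.235, 0.0532]
tool_rot: [[0.965, -0.261, 0.0], [-0.261, -0.965, -0.0], [0.0, 0.0, -1.0]]
ft_force: [-0.1, 0.4, -2.5]
grip_width: 0.0288
gripper_force: 90.2
```

send_rows:
  deltas:
    - [[0,0,0.0006,0,0,0,-1],[0,0,0,0,0,0,-1]]

```text
time_s: 24.55
position: [0.5546, -0.2349, 0.0525]
tool_rot: [[0.965, -0.261, -0.0], [-0.261, -0.965, 0.0], [-0.0, -0.0, -1.0]]
ft_force: [0.1, -0.1, -2.8]
grip_width: 0.0289
gripper_force: 90.2
```

send_rows:
  deltas:
    - [[0,0,0.0006,0,0,0,-1],[0,0,0.0004,0,0,0,-1],[0,0,0,0,0,0,-1]]

```text
time_s: 24.92
position: [0.5546, -0.2349, 0.0515]
tool_rot: [[0.965, -0.261, -0.0], [-0.261, -0.965, 0.0], [-0.0, -0.0, -1.0]]
ft_force: [0.6, 0.2, -2.0]
grip_width: 0.0289
gripper_force: 90.2
```

send_rows:
  deltas:
    - [[0,0,0.0004,0,0,0,-1],[0,0,0,0,0,0,-1]]

```text
time_s: 25.18
position: [0.5546, -0.2349, 0.0512]
tool_rot: [[0.965, -0.261, 0.0], [-0.261, -0.965, -0.0], [0.0, -0.0, -1.0]]
ft_force: [0.4, -0.4, -2.3]
grip_width: 0.0289
gripper_force: 90.2
```

send_rows:
  deltas:
    - [[0,0,0.0003,0,0,0,-1],[0,0,0,0,0,0,-1]]

```text
time_s: 25.42
position: [0.5546, -0.2349, 0.0511]
tool_rot: [[0.965, -0.261, 0.0], [-0.261, -0.965, -0.0], [0.0, 0.0, -1.0]]
ft_force: [-0.5, 0.5, -0.2]
grip_width: 0.0288
gripper_force: 90.5
```

send_rows:
  deltas:
    - [[0,0,0.0003,0,0,0,-1],[0,0,0,0,0,0,-0.1],[0,0,0,0,0,0,0.2],[0,0,0,0,0,0,0.6],[0,0,0,0,0,0,0.6],[0,0,0,0,0,0,0.6],[0,0,0,0,0,0,0.6]]

```text
time_s: 26.3
position: [0.5546, -0.235, 0.0505]
tool_rot: [[0.965, -0.261, 0.0], [-0.261, -0.965, 0.0], [0.0, -0.0, -1.0]]
ft_force: [0.7, -0.3, 0.2]
grip_width: 0.0685
gripper_force: 0.0
```

send_rows:
  deltas:
    - [[0,0,-0.005,0,0,0,0.6],[0,0,-0.02,0,0,0,0.6],[0,0,-0.04,0,0,0,0.6],[0,0,-0.05,0,0,0,0.6],[0,0,-0.05,0,0,0,0.6],[0,0,-0.05,0,0,0,0.6],[0,0,0,0,0,0,0.6],[0,0,0,0,0,0,0.6]]

```text
time_s: 27.3
position: [0.5543, -0.2347, 0.265]
tool_rot: [[0.965, -0.261, -0.001], [-0.261, -0.965, 0.001], [-0.001, -0.0, -1.0]]
ft_force: [-0.4, -0.1, 0.1]
grip_width: 0.0681
gripper_force: 0.0
```

```bash
python3 - <<'E'
from h import *
s=telemetry.observe(); print(s['time_s'],s['position'],s['grip_width'],s['ft_force'])
d=grab('wrist'); save(d,'w7.png',1.25); P=cloud(d); z=P[...,2]; v,u=np.mgrid[:400,:640]
hsv=cv2.cvtColor(d['image'],cv2.COLOR_RGB2HSV); H,S,V=[hsv[...,i].astype(int) for i in range(3)]
def rect(n,q):
    (c,s,a)=cv2.minAreaRect((q*1000).astype(np.float32)); print(n,len(q),np.round(c,1),np.round(s,1),round(a,2))
near=(abs(P[...,0]-.554)<.09)&(abs(P[...,1]+.235)<.12)
g=near&(H>40)&(H<85)&(S>90)&(z<.0115); g=cv2.morphologyEx(g.astype(np.uint8),cv2.MORPH_OPEN,np.ones((2,2)))>0
rect('pad',P[g][:,:2])
b=near&(z>.014)&(z<.023)&(H>8)&(H<28); rect('board',P[b][:,:2]); print(np.median(z[b]))
m=near&(z>.054)&(z<.066); rect('handle',P[m][:,:2])
n2=(abs(P[...,0]-.577)<.1)&(abs(P[...,1]-.094)<.1)&(z>.030)&(z<.04); rect('shaft',P[n2][:,:2]) if n2.sum()>9 else 0
d=grab('top'); P=cloud(d); z=P[...,2]
n2=(abs(P[...,0]-.577)<.1)&(abs(P[...,1]-.094)<.1)&(z>.029)&(z<.04); rect('shaft top',P[n2][:,:2])
a=np.radians(84.55); print('home',.577*1000+40*np.cos(a),93.9+40*np.sin(a))
E
```

```text
27.3 [ 0.55427767 -0.23473394  0.26500919] 0.06814065693579247 [-0.3793903  -0.11462517  0.08443401]
pad 2324 [ 565.2 -238.9] [193.4 146.5] 74.04
board 8306 [ 553.1 -236.1] [170.3 100. ] 74.56
0.018014954978510883
handle 1513 [ 553.8 -236.1] [30.  68.9] 74.62
shaft 1296 [584.8 131. ] [ 20.2 120.6] 85.09
shaft top 212 [580.2  95.4] [122.1 144.2] 84.36
home 580.7990827633581 133.71917842142346
```

View pics/w7.png

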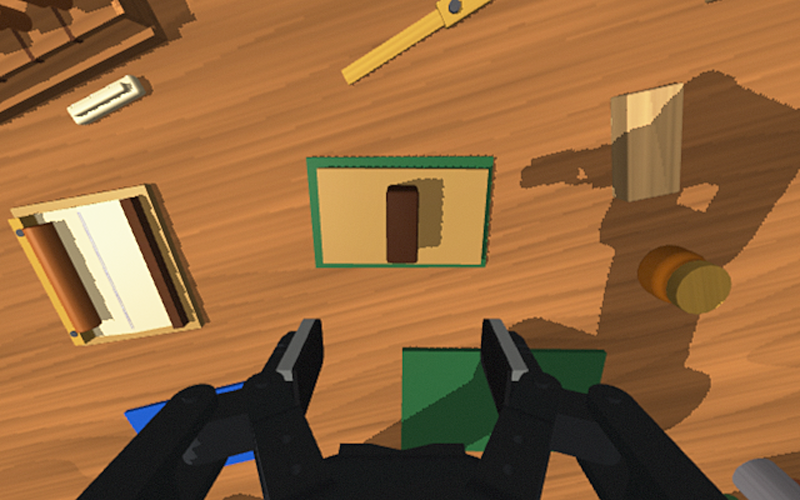

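The board sits centred on its pad within about 1 mm, and the shaft is by the stop. I'll check directly above the bed.

send_rows:
  deltas:
    - [[-0.02,-0.055,-0.005,0,0,0,0.6],[-0.02,-0.055,-0.005,0,0,0,0.6],[-0.02,-0.055,-0.005,0,0,0,0.6],[-0.02,-0.055,-0.005,0,0,0,0.6],[-0.02,-0.055,-0.005,0,0,0,0.6],[-0.02,-0.055,-0.005,0,0,0,0.6],[-0.01,-0.03,0,0,0,0,0.6],[0,0,0,0,0,0,0.6],[0,0,0,0,0,0,0.6]]

```text
time_s: 28.52
position: [0.523, 0.1458, 0.2948]
tool_rot: [[0.965, -0.261, -0.001], [-0.261, -0.965, -0.0], [-0.001, 0.001, -1.0]]
ft_force: [0.4, 0.1, 0.2]
grip_width: 0.0684
gripper_force: 0.0
```

```bash
python3 - <<'E'
from h import *
d=grab('wrist'); P=cloud(d); z=P[...,2]; print(d['c'])
def rect(n,q):
    (c,s,a)=cv2.minAreaRect((q*1000).astype(np.float32)); print(n,len(q),np.round(c,1),np.round(s,1),round(a,2))
near=(abs(P[...,0]-.577)<.12)&(abs(P[...,1]-.094)<.12)
rect('bed',P[near&(z>.005)&(z<.06)][:,:2]); rect('shaft',P[near&(z>.03)&(z<.045)][:,:2]); print('topz',np.percentile(z[near],99.7))
E
```

```text
[0.60472207 0.12298189 0.41205488]
bed 14734 [577.   93.8] [150.2 170.4] 84.57
shaft 1517 [585.1 133.4] [ 21.1 120.5] 84.73
topz 0.4120548761052193
```

```bash
python3 -c "
from h import *
print(env.close_job())"
```

```text
the job is handed in; nothing more can be done
None
```

The shaft is fully home against the brass stop, rolled there under the board at about 7–9 N in the readings after each move; the board is back flat and centred to about 1 mm on its green pad, nothing else was touched, and the job was handed in at about 28.5 s.

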